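File a glued-in edge repair with push strokes

TASK

The bare wooden repair piece in the front edge of the low grey shelf riser stands proud; take the file by its wooden grip from the cork mat and give the piece at least three full forward strokes from the outside in over the board, square across the edge, with steady moderate pressure and the file's front end tipped up slightly so that it never rubs the melamine. The glue is still young, so lift the file clear after each stroke and carry it back through the air: dragging it backwards would pull the piece out. Then lay the file flat on its cork mat again, in line with it, and leave the other kitchen things where they are.

Things in the scene. Friction and masses are not known exactly. Their poses are not given: they have to be found in the camera images.
- file: Flat steel hand file, 0.27 to 0.45 kg: blade 200 mm long (x), 30 wide (y), 6 thick, with a 35 mm tang behind its rear (-x) end; on its middle a hardwood grip block 46 mm long (x), 30 wide (y), its top 51 mm above the blade's underside. Origin: centre of the blade's underside; x to its front end, z up. It starts flat on the cork mat, x roughly away from the robot.
- file_grip (a point): Where to pinch the file: middle of the grip block, 34 mm above the blade's underside. Pinched hard from above on its front and rear faces (46 mm apart along x, fingers one behind the other over the blade) it holds firm; pinched across (30 mm) it may rock. Keep the fingertips above the blade's back, 6 mm above the underside. Axes as the file's.
- notch_edge (a point): Level with the board's top, straight below the middle of the outer top edge of the wooden repair piece, which is the edge to file. x points level inwards over the board (the forward stroke), y along the edge, z up. A full stroke goes from the file's centre 40 mm outside (-x) of this point to 40 mm inside, pressed all the way, within 15 mm of it sideways and within 20 degrees of square.
- patch (a joint): How far the wooden piece has been dragged outwards (-x of notch_edge) from its seat, m; 0 = home, as it starts. The young glue gives at a net outward drag of about 0.3 N and the piece stays where it is left; inward push and downward pressure do not move it. Contact with the file is stiff (over 10 N per mm), friction 0.38 to 0.52. 2.5 mm out spoils the job.
- notch: Notch in the riser's front edge; origin mid-length, on the board's front face, level with its top. The wooden piece in it: 14 mm thick (x), 60 long (y), 3 in front of the board, its top 1.5 to 5.5 mm proud of the board, to be found by touch. 5 to 12 N of file pressure is right, under 2.5 does not bite, 20 crushes. Tip the file's front up 5 to 15 degrees (not 24): it climbs as it goes forward.
- riser: Shelf riser of grey melamine, screwed down: 260 mm wide (y), 260 deep (x), top 90 mm above the worktop, 18 mm board on two side panels; front edge towards the robot, the wooden piece anywhere in its middle 170 mm. Origin: on the worktop below the middle of its front edge; x to its rear. It must not be rubbed by the file.
- mat: Cork mat where the file lives, fixed: 280 mm long (x), 110 wide (y), 6 thick; left or right of the riser (the sufuria is on the other side). Origin: centre of its underside. The file is back when its centre is within 35 mm of the mat's centre along and across and in line with it within 14 degrees.
- sufuria: Stainless pot without handles, 208 mm across the turned-out rim, 105 mm high; origin centre of its underside. Leave alone.
- dispenser: Push dispenser of clear plastic with a white pump head, 66 mm across, 163 mm high; origin centre of its underside. Leave alone.
- side_plate: Ceramic side plate, 150 mm across, 18 mm high; origin centre of its underside. Leave alone.
- paddle: Wooden paddle lying on the worktop in front of the riser, about 320 mm long (x), blade 52 mm wide towards +x, 12 mm thick; origin near its middle, on its underside. Leave alone.
- pot_holder: Red silicone pot holder, 140 mm square, 8 mm thick, with a steel spring clip on one side, 26 mm high there; origin centre of its underside. Leave alone.
- glue: Glue bottle, 48 mm across, 130 mm high; origin centre of its underside. Leave alone.
- edging_roll: Roll of edging, 56 mm across, 22 mm high, on a rear corner of the riser; origin centre of its underside. Leave alone.
- spice_jar: Amber glass spice jar, 44 mm across, 70 mm high, on the other rear corner of the riser; origin centre of its underside. Leave alone.
Things that resemble listed ones, but are neither listed nor needed, are in the scene too. There is more than one size of the file; the job needs the larger.

How it is judged:
By the outcome, as a careful person would: the job done as asked, in the order asked, and still so for the second after the job is handed in, with the robot touching nothing.
It also fails if it takes over 72 s, if anything falls off the work surface, if the arm or the gripper's body presses on something with over 40 N, if the wrist force passes 120 N, or if a joint passes its speed limit or range.

ROBOT

A 6-joint arm with a two-finger parallel gripper is mounted at the origin on the work surface. World frame = base frame: x ahead of the robot, y to its left, z up, the work surface at z = 0. Lengths are in mm, angles in rad, forces in N, time in s.
With the tool pointing down it reaches from about 250 to 775 mm from the base axis. Payload 4 kg.
Tool frame: the origin (TCP) lies on the mounting face of the last link; the fingertips stand ahead of it and the grasp point (between the pads) lies 155 mm ahead of it (finger_overhang is the z of the fingertips in the tool frame, in mm); z points along the fingers, y is the line along which they close (so a half turn about z gives the same grasp; the last joint's range is limited). The gripper opens to 85 mm and grips with 20 to 120 N. Pads are 22 mm wide; open, the fingers measure 114 mm over their backs; the gripper's body (76 mm by 85 mm) begins 54 mm behind the grasp point. The pads swing forward as they close: fully open they stand 13 mm farther back than shut.
Start: joints at [-1.31, 0.087, 1.371, -0, 1.684, -0.103], TCP at [195.699, -514.006, 404.741] pointing down, gripper open.
Joint ranges: [-3.1, 3.1], [-0.76, 2.03], [0.27, 2.55], [-1.08, 4.22], [0.17, 2.65], [-2.57, 2.57]. Speed limits (rad/s): [2.79, 2.79, 3.14, 3.14, 3.14, 3.14].

INTERFACE

Orientations are given as a rotation vector (axis times angle).
In Python, from cell import get_state, get_image, calibration, hand_in, finger_overhang gives the robot as it stands. The module is installed in compiled form; this text tells all that it offers.
- The arm moves only by the tool jog_arm, never from a script. Its argument "moves" is text: rows parted by semicolons, each of 7 numbers parted by spaces: the shift along the tool's x, y, z in cm, then the turn, a rotation vector about the tool's x, y, z in degrees, then the gripper's target within -1 to 1 (shut at 1, half-way at 0, fully open at -1). A call has 1 to 20 rows; each row is the pose to reach, as a shift and turn from the pose commanded when the call began, along the tool's axes at that moment; what a row does not reach only later rows make up. A row lasts 1/12 s, in which the tool goes at most 41.7 mm and 7.16 degrees, less where a joint would pass 70% of its speed; a pose out of reach is approached as far as the arm can. A call with a gripper value outside its range is refused whole. The fingers move at their own pace and stop on an object; the grip force is fixed at half the most. Time passes only in rows, so rows that repeat a pose let the fingers close. It gives the time, the measured TCP pose, the force, the opening and the grip force at its end, in the units of the state.
- get_state(): the state, without advancing time (a new reading comes with each control period).
- get_image(name): name is "scene" or "side" or "wrist"; returns (picture, depth): 420x560x3 uint8, blue, green, red; 420x560 float32, mm along the optical axis (not along the pixel's ray), 0 where there is no reading.
- calibration(name): a dict with "K" (3x3 intrinsics, pixels), "extrinsics" (4x4, takes a point from camera to world coordinates); the wrist camera has in their place "tool_from_camera" (4x4, takes a point from camera to tool coordinates, whose origin is the TCP and whose axes are the flange's). Camera axes: x right, y up, looking along -z (the intrinsics and any distortion apply to the point x, -y, -z); pixel columns grow to the right and rows downward; lengths in mm; the calibration is good to about 2 mm. A picture is of the moment at which its call begins: read the wrist's pose just before it. calibration takes no time and is no camera call.
- hand_in(): hands the job in; it is judged then, once.
The state is a dict: "time_s": time; "q": joint angles; "joint_vel": joint speeds; "joint_torque": joint torques, N m; "position": TCP position; "orientation": TCP orientation; "wrist_force": force on the tool from outside, world axes, zero at the start; "moment": the same for the moment, N m; "gripper_width": finger opening in mm; "grip_force": force on a finger pad.
Only numpy, scipy, OpenCV 4.12 (cv2) and the standard library are available. Lean on these libraries where they do the work, as an engineer would, in place of code of your own. Each camera call takes 0.05 s, during which the arm holds its last target. There are 200 camera calls.

## Working session

There is one attempt and no reset: what is moved stays moved. The work goes in short steps, Python scripts to look and compute and a tool call to move; the robot and the scene stay as the last step left them, time stands still between calls to the robot, and variables do not carry over. Pictures are saved under pics/ and viewed, at most 10 in all, crops included, and the job is handed in when it is done.

Besides the shell and the picture viewer there is one more tool, called after "Call:" as a command line: name --argument value ..., lists and objects as JSON in quotes. jog_arm: Moves the arm, as the interface text tells. Its arguments: {"type":"object","properties":{"moves":{"type":"string"}},"required":["moves"]}

```bash
mkdir -p pics; cat > h.py <<'E'
import numpy as np, cv2
from scipy.spatial.transform import Rotation as R
from cell import get_state,get_image,calibration,hand_in,finger_overhang
def grab(n):
    s=get_state(); im,d=get_image(n); c=calibration(n); K=np.array(c["K"])
    if n=="wrist":
        T=np.eye(4);T[:3,:3]=R.from_rotvec(s["orientation"]).as_matrix();T[:3,3]=s["position"]
        E=T@np.array(c["tool_from_camera"])
    else: E=np.array(c["extrinsics"])
    return im,d,K,E
def world(d,K,E):
    h,w=d.shape; u,v=np.meshgrid(np.arange(w),np.arange(h))
    p=np.stack([(u-K[0,2])/K[0,0]*d,-(v-K[1,2])/K[1,1]*d,-d],-1)
    return p@E[:3,:3].T+E[:3,3]
E
python3 - <<'E'
from h import *
for n in ["scene","side","wrist"]:
    im,d,K,E=grab(n); cv2.imwrite(f"pics/{n}0.png",im); np.savez(f"{n}0.npz",im=im,d=d,K=K,E=E); print(n,K.tolist(),E.round(2).tolist(),{k:v for k,v in calibration(n).items() if k not in("K","extrinsics")})
print(get_state(),finger_overhang)
E
```

```text
scene [[484.5523861853568, 0.0, 277.5820317820846], [0.0, 484.5523861853568, 215.11062809633188], [0.0, 0.0, 1.0]] [[-0.03, -0.87, 0.5, 1239.8], [1.0, -0.03, 0.02, 26.08], [-0.01, 0.5, 0.87, 1240.71], [0.0, 0.0, 0.0, 1.0]] {}
side [[490.29027300592105, 0.0, 274.1364339794166], [0.0, 490.29027300592105, 210.00214749075258], [0.0, 0.0, 1.0]] [[-0.83, 0.31, -0.46, -235.81], [-0.56, -0.48, 0.68, 1169.02], [-0.01, 0.82, 0.57, 1078.19], [0.0, 0.0, 0.0, 1.0]] {}
wrist [[348.31264206492597, 0.0, 287.32978933879633], [0.0, 348.31264206492597, 214.86071843580257], [0.0, 0.0, 1.0]] [[0.36, 0.89, 0.29, 271.06], [-0.93, 0.34, 0.11, -485.25], [-0.0, -0.31, 0.95, 372.15], [0.0, 0.0, 0.0, 1.0]] {'tool_from_camera': array([[ 5.90959391e-04,  9.50349575e-01,  3.11183766e-01,
         8.06564979e+01],
       [ 9.99999819e-01, -5.26189792e-04, -2.92094410e-04,
         1.20501390e-01],
       [-1.13850078e-04,  3.11183882e-01, -9.50349714e-01,
         3.14800313e+01],
       [ 0.00000000e+00,  0.00000000e+00,  0.00000000e+00,
         1.00000000e+00]])}
{'time_s': 0.15, 'q': array([-1.31006023e+00,  8.78098018e-02,  1.37187826e+00, -6.00102640e-06,
        1.68361458e+00, -1.03083392e-01]), 'joint_vel': array([ 0.00014122, -0.00298193, -0.00271   , -0.00024042, -0.00214626,
        0.00085838]), 'joint_torque': array([ 2.01138064e-03, -3.52373493e+01, -3.13678765e+01, -3.51595259e-05,
        8.03875329e-03, -8.47851879e-06]), 'position': array([ 195.69841779, -513.92165263,  403.8089678 ]), 'orientation': array([-3.08808046e+00, -5.68030329e-01,  2.20730318e-04]), 'wrist_force': array([ 0.03822062,  0.32711763, -0.11576352]), 'moment': array([ 0.00568417,  0.0300121 , -0.05099292]), 'grip_force': 0.0, 'gripper_width': 85.7496737521635} 173.4
```

View pics/scene0.png

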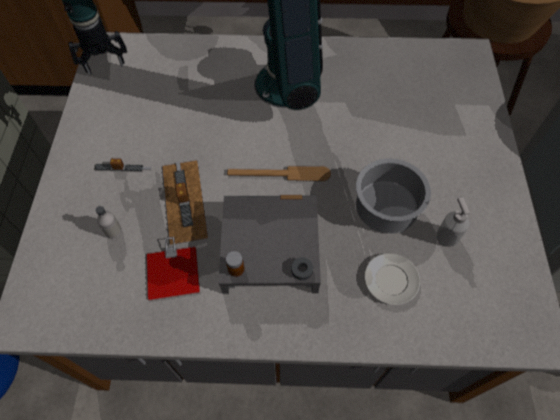

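View pics/side0.png

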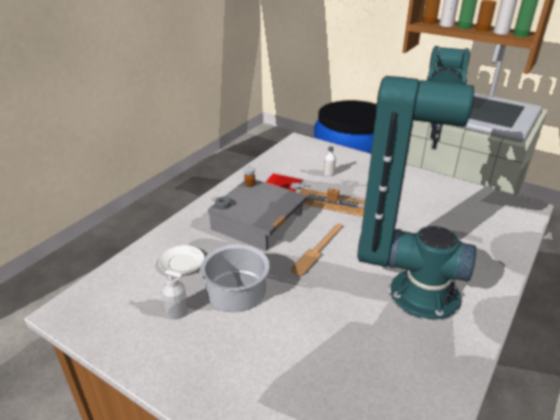

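The scene view shows two candidates for the file. The larger one lies on the cork mat with its grip near (181,190). The decoy is smaller and lies on the bare worktop at (117,165). The one on the mat fits the description. The repair piece is at (291,197), on the riser's front edge.

```bash
python3 - <<'E'
from h import *
f=np.load("scene0.npz"); im,d,K,E=f["im"],f["d"],f["K"],f["E"]; P=world(d,K,E)
hsv=cv2.cvtColor(im,cv2.COLOR_BGR2HSV)
wood=((hsv[...,0]<25)&(hsv[...,1]>90)&(hsv[...,2]>60)).astype(np.uint8)
n,l,st,c=cv2.connectedComponentsWithStats(wood)
for i in range(1,n):
    x,y,w,h,a=st[i]
    if a>25 and 80<x<450 and 120<y<310:
        p=P[l==i]; r=cv2.minAreaRect(p[:,:2].astype(np.float32)); print(st[i],np.median(p,0).round(1),r)
# mat: rect incl. all pts
m=np.zeros_like(wood); m[155:250,155:212]=1
for z0,z1,nm in[(2.5,9.5,"mat"),(10,17,"blade"),(40,75,"grip")]:
    s=(m>0)&(P[...,2]>z0)&(P[...,2]<z1)&(d>0)
    if nm!="grip": s&=(hsv[...,2]>0)
    q=P[s]; print(nm,s.sum(),cv2.minAreaRect(q[:,:2].astype(np.float32)),q.mean(0).round(1))
# riser top
s=(P[...,2]>84)&(P[...,2]<94)&(d>0); s[:185]=0;s[300:]=0;s[:,:215]=0;s[:,328:]=0
q=P[s]; print("riser",s.sum(),cv2.minAreaRect(q[:,:2].astype(np.float32)),np.median(q,0))
for n,b in[("scene",(150,150,200,110)),]:
    x,y,w,h=b; cv2.imwrite("pics/crop1.png",cv2.resize(im[y:y+h,x:x+w],None,fx=4,fy=4,interpolation=2))
E
```

```text
[110 159  13  10  67] [ 373.5 -507.3   37.2] ((371.84039306640625, -511.69171142578125), (33.7103385925293, 24.359210968017578), 84.36949920654297)
[ 163  161   41   82 1966] [ 483.7 -293.2    6.5] ((805.44287109375, -185.3611297607422), (957.6182250976562, 128.35845947265625), 18.321924209594727)
[227 166 103  15 853] [382.8  33.8  11.7] ((778.6672973632812, -67.15457153320312), (309.7641296386719, 888.4848022460938), 82.2095718383789)
[280 195  22   4  85] [519.7  29.2  92.9] ((874.7723999023438, 22.868690490722656), (58.723609924316406, 729.9049682617188), 89.21046447753906)
[176 247  15  14 135] [ 661.6 -266.     8. ] ((663.9957885742188, -269.424072265625), (44.47831344604492, 38.62789535522461), 8.718925476074219)
[ 146  251   54   49 1676] [ 743.6 -309.     7.8] ((927.1484985351562, -145.6522216796875), (699.0264892578125, 142.6336212158203), 40.31147384643555)
[235 262   9   9  38] [755.9 -92.6 131.4] ((744.4705200195312, -91.82907104492188), (13.672948837280273, 40.74369430541992), 69.44796752929688)
mat 2385 ((483.11993408203125, -299.5235290527344), (344.6993103027344, 178.01881408691406), 5.866127014160156) [ 493.8 -290.6    5.7]
blade 506 ((502.28948974609375, -290.2264404296875), (309.843017578125, 114.92882537841797), 10.119721412658691) [ 498.6 -291.6   12.4]
grip 165 ((481.6733093261719, -293.3074035644531), (48.09869384765625, 30.097782135009766), 13.156389236450195) [ 485.3 -291.9   54.6]
riser 7580 ((647.03662109375, -26.112869262695312), (267.3048095703125, 260.697509765625), 2.0859084129333496) [648.04751814 -24.735204    89.58616493]
```

View pics/crop1.png

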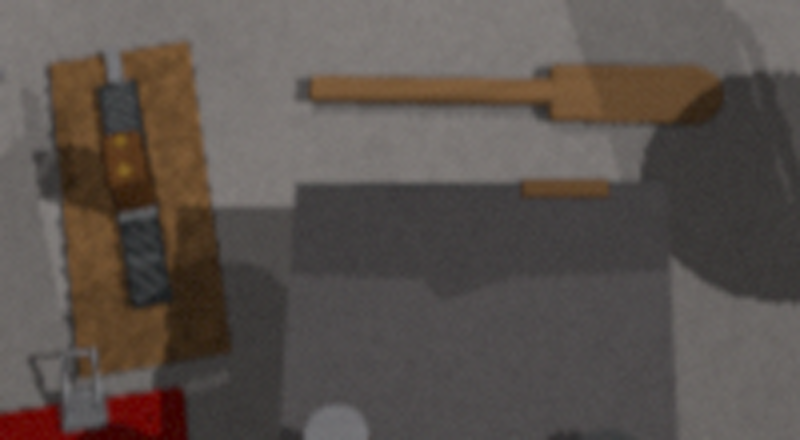

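The crop confirms it: the large file with its brass-pinned grip at crop (130,170) lies on the mat, and the repair piece is at crop (565,188). I'll go above the grip and turn the fingers along the file.

```bash
cat >> h.py <<'E'
def Rt(yaw,tilt=0):
    # file yaw (deg), front-up tilt (deg): tool y along file x, tool z along -file z
    F=R.from_euler('z',yaw,degrees=True)*R.from_euler('y',-tilt,degrees=True); F=F.as_matrix()
    return np.stack([F[:,1],F[:,0],-F[:,2]],1)
def rel(p0,R0,p,Rm):
    return (np.r_[R0.T@(np.array(p)-p0)/10,R.from_matrix(R0.T@Rm).as_rotvec(degrees=True)]).round(2)
def cur():
    s=get_state(); return np.array(s["position"]),R.from_rotvec(s["orientation"]).as_matrix(),s
E
python3 - <<'E'
from h import *
p,R0,s=cur()
print(rel(p,R0,[482,-293,340],Rt(11)))
f=np.load("scene0.npz"); P=world(f["d"],f["K"],f["E"]); hsv=cv2.cvtColor(f["im"],cv2.COLOR_BGR2HSV)
w=((hsv[...,0]<25)&(hsv[...,1]>90)&(hsv[...,2]>40)&(np.abs(P[...,2]-6)<6)).astype(np.uint8); w[:155]=0;w[246:]=0;w[:,:158]=0;w[:,210:]=0
w=cv2.morphologyEx(w,cv2.MORPH_OPEN,np.ones((3,3)));q=P[w>0]; print(cv2.minAreaRect(q[:,:2].astype(np.float32)))
E
```

```text
[ 3.462e+01 -1.045e+01  6.400e+00 -7.000e-02 -8.000e-02 -8.015e+01]
((486.4447326660156, -292.3287353515625), (282.09722900390625, 108.896484375), 12.86744499206543)
```

Call:
jog_arm --moves "34.6 -10.5 6.4 0 0 -82 -1; 34.6 -10.5 6.4 0 0 -82 -1; 34.6 -10.5 6.4 0 0 -82 -1; 34.6 -10.5 6.4 0 0 -82 -1; 34.6 -10.5 6.4 0 0 -82 -1; 34.6 -10.5 6.4 0 0 -82 -1; 34.6 -10.5 6.4 0 0 -82 -1; 34.6 -10.5 6.4 0 0 -82 -1; 34.6 -10.5 6.4 0 0 -82 -1; 34.6 -10.5 6.4 0 0 -82 -1; 34.6 -10.5 6.4 0 0 -82 -1; 34.6 -10.5 6.4 0 0 -82 -1; 34.6 -10.5 6.4 0 0 -82 -1; 34.6 -10.5 6.4 0 0 -82 -1; 34.6 -10.5 6.4 0 0 -82 -1"

```text
time_s: 1.4
position: [481.6, -292.9, 340.5]
orientation: [-1.961, -2.454, 0.0]
wrist_force: [0.0, 0.4, -1.1]
gripper_width: 85.4
grip_force: 0.0
```

```bash
python3 - <<'E'
from h import *
im,d,K,E=grab("wrist"); P=world(d,K,E); np.savez("wrist1.npz",im=im,d=d,K=K,E=E)
cv2.imwrite("pics/wrist1.png",im)
ok=(d>0)&(P[...,2]>40)&(P[...,2]<66)&(np.hypot(P[...,0]-483,P[...,1]+293)<60)
q=P[ok]; top=q[q[:,2]>np.percentile(q[:,2],60)-4]; print(np.median(top[:,2]),len(top),cv2.minAreaRect(top[:,:2].astype(np.float32)))
hsv=cv2.cvtColor(im,cv2.COLOR_BGR2HSV)
w=((hsv[...,0]<25)&(hsv[...,1]>90)&(np.abs(P[...,2]-6)<5)&(np.hypot(P[...,0]-483,P[...,1]+293)<170)).astype(np.uint8);w=cv2.morphologyEx(w,cv2.MORPH_OPEN,np.ones((5,5)));print(np.median(P[w>0][:,2]),cv2.minAreaRect(P[w>0][:,:2].astype(np.float32)))
b=(d>0)&(P[...,2]>9.5)&(P[...,2]<16)&(np.hypot(P[...,0]-483,P[...,1]+293)<115)&(w==0)
b=cv2.morphologyEx(b.astype(np.uint8),cv2.MORPH_OPEN,np.ones((7,7)));print(np.median(P[b>0][:,2]),cv2.minAreaRect(P[b>0][:,:2].astype(np.float32)))
print(cur()[2])
E
```

```text
55.91628985452947 2082 ((482.40533447265625, -292.25567626953125), (45.42527770996094, 29.657100677490234), 14.43869686126709)
5.224193506401548 ((490.41290283203125, -244.40606689453125), (303.48577880859375, 198.4956817626953), 13.065864562988281)
11.336738546269345 ((482.37945556640625, -292.4937744140625), (200.3559112548828, 30.587682723999023), 15.198142051696777)
{'time_s': 1.45, 'q': array([-6.47106409e-01,  1.38371682e-01,  1.44159909e+00, -5.71683827e-05,
        1.56173475e+00, -8.69814973e-01]), 'joint_vel': array([-1.73301305e-03, -9.58049139e-05, -1.53782495e-03, -7.65655794e-04,
       -2.99958877e-04, -6.49398946e-03]), 'joint_torque': array([ 9.84628103e-02, -3.67740726e+01, -3.07471204e+01,  6.54725955e-03,
        1.85390716e-03,  7.31865002e-03]), 'position': array([ 481.51692208, -292.92613947,  340.62732834]), 'orientation': array([-1.96075678e+00, -2.45445269e+00,  9.45355073e-05]), 'wrist_force': array([ 0.11397801,  0.8160442 , -0.59876088]), 'moment': array([-0.03123927, -0.00624106, -0.01105354]), 'grip_force': 0.0, 'gripper_width': 85.65296236231111}
```

View pics/wrist1.png

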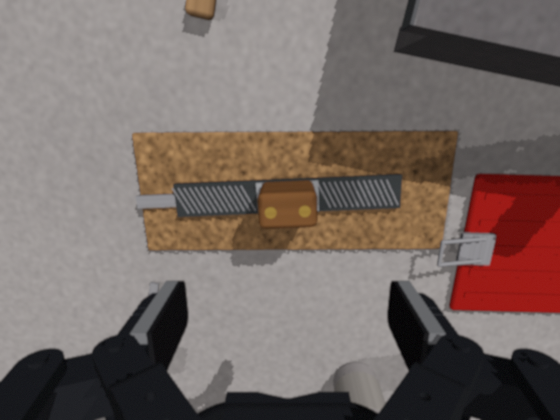

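The wrist view shows the file's grip at (288,203), and the mat spanning about (135..457, 130..250). The pot holder's clip is clear at the right. I'll turn 2° more, go down and grip.

Call:
jog_arm --moves "0 0.1 4 0 0 -2 -1; 0 0.1 8 0 0 -2 -1; 0 0.1 11.5 0 0 -2 -1; 0 0.1 13.5 0 0 -2 -1; 0 0.1 14.9 0 0 -2 -1; 0 0.1 14.9 0 0 -2 -1; 0 0.1 14.9 0 0 -2 1; 0 0.1 14.9 0 0 -2 1; 0 0.1 14.9 0 0 -2 1; 0 0.1 14.9 0 0 -2 1; 0 0.1 14.9 0 0 -2 1; 0 0.1 14.9 0 0 -2 1; 0 0.1 14.9 0 0 -2 1; 0 0.1 14.9 0 0 -2 1; 0 0.1 14.9 0 0 -2 1"

```text
time_s: 2.7
position: [483.3, -293.2, 194.1]
orientation: [1.913, 2.486, -0.001]
wrist_force: [-0.2, -1.0, 5.7]
gripper_width: 45.4
grip_force: 64.2
```

Call:
jog_arm --moves "0 0 -1 0 0 0 1; 0 0 -3 0 0 0 1; 0 0 -6 0 0 0 1; 0 0 -10 0 0 0 1; 0 0 -14 0 0 0 1; 0 0 -14.8 0 0 0 1; 0 0 -14.8 0 0 0 1"

```text
time_s: 3.28
position: [483.2, -292.8, 344.6]
orientation: [1.91, 2.483, 0.001]
wrist_force: [-0.3, -0.8, -2.6]
gripper_width: 45.4
grip_force: 63.4
```

```bash
python3 - <<'E'
from h import *
p,R0,s=cur(); print(rel(p,R0,[450,-50,340],Rt(2)),s["wrist_force"],s["gripper_width"])
f=np.load("scene0.npz"); P=world(f["d"],f["K"],f["E"])
s=(np.abs(P[...,2]-89.6)<2.5); s[:185]=0;s[300:]=0;s[:,:215]=0;s[:,328:]=0
# front edge points per column
e=np.array([P[np.nonzero(s[:,u])[0][0],u] for u in range(224,316)]); e=e[(e[:,0]<540)]
for _ in range(3):
    c=np.polyfit(e[:,1],e[:,0],1); r=e[:,0]-np.polyval(c,e[:,1]); e=e[np.abs(r)<2*r.std()+.5]
print(c,np.degrees(np.arctan(c[0])),np.polyval(c,29))
E
```

```text
[24.33  3.01  0.31  0.38  0.36 12.85] [-0.29867475 -0.79484735 -2.57765979] 45.37509258718932
[-3.22441386e-02  5.17814806e+02] -1.8468131966056482 516.8797258273854
```

Call:
jog_arm --moves "24.3 3 0.4 0 0 12.9 1; 24.3 3 0.4 0 0 12.9 1; 24.3 3 0.4 0 0 12.9 1; 24.3 3 0.4 0 0 12.9 1; 24.3 3 0.4 0 0 12.9 1; 24.3 3 0.4 0 0 12.9 1; 24.3 3 0.4 0 0 12.9 1; 24.3 3 0.4 0 0 12.9 1; 24.3 3 0.4 0 0 12.9 1"

```text
time_s: 4.03
position: [449.0, -49.8, 333.6]
orientation: [-2.181, -2.258, 0.004]
wrist_force: [0.2, -0.4, -3.1]
gripper_width: 45.1
grip_force: 63.1
```

```bash
python3 - <<'E'
from h import *
im,d,K,E=grab("wrist"); P=world(d,K,E); np.savez("wrist2.npz",im=im,d=d,K=K,E=E)
cv2.imwrite("pics/wrist2.png",im)
hsv=cv2.cvtColor(im,cv2.COLOR_BGR2HSV)
w=((hsv[...,0]<25)&(hsv[...,1]>90)&(P[...,2]>80)&(P[...,2]<105)&(P[...,1]>-40)&(P[...,1]<90)&(P[...,0]>490)&(P[...,0]<550)).astype(np.uint8)
w=cv2.morphologyEx(w,cv2.MORPH_OPEN,np.ones((3,3)))
q=P[w>0]; print(len(q),np.median(q,0),np.percentile(q[:,2],[5,50,95])); 
if len(q): print(cv2.minAreaRect(q[q[:,2]>90][:,:2].astype(np.float32)))
print(cv2.boundingRect(w))
t=(np.abs(P[...,2]-90)<2.5)&(P[...,0]>535)&(P[...,1]>-20)&(P[...,1]<80); print("riser z",np.median(P[t],0),t.sum())
p,R0,s=cur(); print(p,s["orientation"],s["wrist_force"])
E
```

```text
3285 [519.7906883   32.05347166  91.95074876] [83.48463438 91.95074876 93.15575132]
((521.574462890625, 29.995136260986328), (14.760024070739746, 60.238162994384766), 1.7538431882858276)
(397, 49, 41, 110)
riser z [569.47223229  30.69216569  89.30811763] 21347
[449.18614406 -50.43294791 333.98440483] [-2.18246437 -2.25653576  0.00320876] [-0.20473498 -0.64365757 -4.17477499]
```

View pics/wrist2.png

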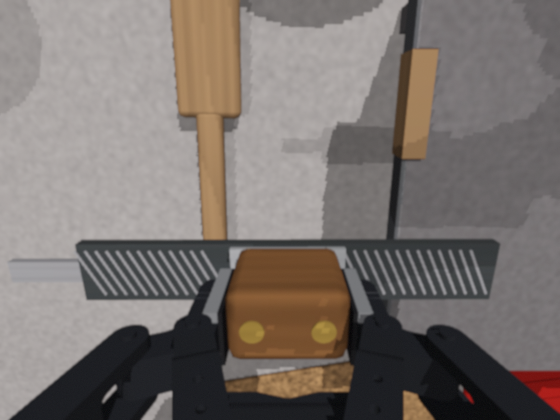

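The wrist view shows the file held square, with its blade spanning about (80..497, 240..300). The repair piece is at (416,103), and no melamine is touched. Next I measure how the file sits in the hand and go to the pre-stroke pose.

```bash
cat >> h.py <<'E'
NE=np.array([514.4,29.8,90.]); YAW=1.9
OFF=np.array([0,0,188.])  # file origin in tool frame
def tcp(x,z,tilt=10,dy=0):
    "TCP for file origin at x along notch x, z above board top"
    c,s=np.cos(np.radians(YAW)),np.sin(np.radians(YAW))
    o=NE+[x*c-dy*s,x*s+dy*c,z]; Rm=Rt(YAW,tilt); return o-Rm@OFF,Rm
E
python3 - <<'E'
from h import *
f=np.load("wrist2.npz"); P=world(f["d"],f["K"],f["E"])
p=np.array([449.186,-50.43,333.98]);R0=R.from_rotvec([-2.182,-2.2565,.0032]).as_matrix()
T=(P-p)@R0
m=np.zeros(T.shape[:2],bool); m[246:292,92:200]=1; m[246:292,365:485]=1
q=T[m]; q=q[np.abs(q[:,2]-np.median(q[:,2]))<8]
A=np.c_[q[:,:2],np.ones(len(q))]; print("blade back z=ax+by+c",np.linalg.lstsq(A,q[:,2],rcond=None)[0],len(q))
b=(np.abs(T[...,2]-np.median(q[:,2]))<6)&(np.abs(T[...,1])<115); b[:236]=0;b[305:]=0;b[:,:75]=0
q=T[b]; print(cv2.minAreaRect(q[:,:2].astype(np.float32)))
p,R0,s=cur(); a=tcp(-60,15); print(rel(p,R0,*a),a[0]); print(R0.round(4).tolist())
E
```

```text
blade back z=ax+by+c [-3.16666895e-03  1.07987828e-03  1.83130869e+02] 10320
((2.256338119506836, -1.54168701171875), (205.34854125976562, 31.434181213378906), 89.85212707519531)
[ 7.800e+00 -2.470e+00  4.390e+00 -1.018e+01 -1.000e-02  1.000e-02] [421.80507781  26.72831007 290.14385757]
[[-0.0334, 0.9994, -0.0031], [0.9994, 0.0334, 0.0001], [0.0002, -0.0031, -1.0]]
```

Call:
jog_arm --moves "4 -2.5 0 -5 0 0 1; 7.8 -2.5 0 -10.2 0 0 1; 7.8 -2.5 2 -10.2 0 0 1; 7.8 -2.5 4.4 -10.2 0 0 1; 7.8 -2.5 4.4 -10.2 0 0 1; 7.8 -2.5 4.4 -10.2 0 0 1; 7.8 -2.5 4.4 -10.2 0 0 1; 7.8 -2.5 4.4 -10.2 0 0 1"

```text
time_s: 4.75
position: [422.7, 26.2, 293.2]
orientation: [2.094, 2.162, 0.195]
wrist_force: [-0.0, 0.6, -3.3]
gripper_width: 45.1
grip_force: 63.4
```

```bash
cat >> h.py <<'E'
OFF=np.array([1,-0.5,188.5])
def where(s=None):
    s=s or get_state(); Rm=R.from_rotvec(s["orientation"]).as_matrix(); o=np.array(s["position"])+Rm@OFF-NE
    c,n=np.cos(np.radians(YAW)),np.sin(np.radians(YAW)); fx=Rm[:,1]
    t=np.degrees(np.arcsin(fx[2])); x=o[0]*c+o[1]*n
    return dict(x=round(x,1),y=round(-o[0]*n+o[1]*c,1),z=round(o[2],1),tilt=round(t,2),yaw=round(np.degrees(np.arctan2(fx[1],fx[0])),2),roll=round(np.degrees(np.arcsin(Rm[2,0])),2),line=round(o[2]-x*np.tan(np.radians(t)),2),F=np.round(s["wrist_force"],2),M=np.round(s["moment"],2),t=s["time_s"])
E
python3 -c "
from h import *
p,R0,s=cur();print(where(s))
print(rel(p,R0,*tcp(-60,15)),rel(p,R0,*tcp(-50,-5)))"
```

```text
{'x': np.float64(-58.4), 'y': np.float64(0.3), 'z': np.float64(17.7), 'tilt': np.float64(10.34), 'yaw': np.float64(1.83), 'roll': np.float64(-0.02), 'line': np.float64(28.36), 'F': array([-0.03,  0.58, -3.32]), 'M': array([-0.02,  0.15, -0.04]), 't': 4.75}
[-0.04 -0.09  0.24  0.34  0.04 -0.07] [-0.04  0.54  2.39  0.34  0.04 -0.07]
```

Call:
jog_arm --moves "0 0 1.2 0 0 0 1; 0 0 2.2 0 0 0 1; 0 0 2.2 0 0 0 1; 0 0 2.2 0 0 0 1; 0 0 2.2 0 0 0 1"

```text
time_s: 5.17
position: [425.9, 27.1, 270.5]
orientation: [2.093, 2.165, 0.194]
wrist_force: [0.1, 0.3, -2.7]
gripper_width: 44.9
grip_force: 63.6
```

```bash
python3 -c "
from h import *
print(where())"
```

```text
{'x': np.float64(-55.5), 'y': np.float64(1.2), 'z': np.float64(-5.1), 'tilt': np.float64(10.23), 'yaw': np.float64(1.92), 'roll': np.float64(-0.01), 'line': np.float64(4.94), 'F': array([ 0.11,  0.33, -2.7 ]), 'M': array([0.01, 0.22, 0.  ]), 't': 5.1667}
```

Call:
jog_arm --moves "0 0.05 0.1 0 0 0 1; 0 0.1 0.1 0 0 0 1; 0 0.12 0.1 0 0 0 1"

```text
time_s: 5.42
position: [427.2, 27.3, 269.7]
orientation: [2.093, 2.165, 0.194]
wrist_force: [0.3, -0.1, -2.6]
gripper_width: 45.3
grip_force: 63.6
```

Call:
jog_arm --moves "0 0.05 0.1 0 0 0 1; 0 0.1 0.1 0 0 0 1; 0 0.12 0.1 0 0 0 1"

```text
time_s: 5.67
position: [428.4, 27.4, 268.6]
orientation: [2.093, 2.165, 0.193]
wrist_force: [-1.4, 1.1, -2.1]
gripper_width: 45.6
grip_force: 63.8
```

```bash
python3 -c "
from h import *
print(where())"
```

```text
{'x': np.float64(-53.1), 'y': np.float64(1.4), 'z': np.float64(-7.0), 'tilt': np.float64(10.2), 'yaw': np.float64(1.95), 'roll': np.float64(-0.01), 'line': np.float64(2.56), 'F': array([-1.38,  1.09, -2.05]), 'M': array([-0.05,  0.22, -0.03]), 't': 5.6667}
```

Call:
jog_arm --moves "0 0.05 0.1 0 0 0 1; 0 0.1 0.1 0 0 0 1; 0 0.12 0.1 0 0 0 1"

```text
time_s: 5.92
position: [429.7, 27.4, 268.6]
orientation: [2.093, 2.165, 0.193]
wrist_force: [-6.4, 0.1, 3.8]
gripper_width: 45.3
grip_force: 64.3
```

```bash
python3 -c "
from h import *
print(where())"
```

```text
{'x': np.float64(-51.8), 'y': np.float64(1.4), 'z': np.float64(-7.0), 'tilt': np.float64(10.21), 'yaw': np.float64(1.96), 'roll': np.float64(-0.01), 'line': np.float64(2.28), 'F': array([-6.38,  0.08,  3.8 ]), 'M': array([-0.07,  0.61,  0.05]), 't': 5.9167}
```

Touch found: the piece stands about 2.4 mm proud. I'm now in contact at about 7 N, so I run the first stroke in short segments and watch the force.

Call:
jog_arm --moves "0 0.4 0 0 0 0 1; 0 0.8 0 0 0 0 1; 0 1.2 0 0 0 0 1; 0 1.5 0 0 0 0 1"

```text
time_s: 6.25
position: [444.6, 27.9, 271.2]
orientation: [2.093, 2.165, 0.193]
wrist_force: [-5.5, 0.4, 4.7]
gripper_width: 45.6
grip_force: 64.5
```

```bash
python3 -c "
from h import *
print(where())"
```

```text
{'x': np.float64(-36.9), 'y': np.float64(1.4), 'z': np.float64(-4.4), 'tilt': np.float64(10.2), 'yaw': np.float64(1.95), 'roll': np.float64(-0.01), 'line': np.float64(2.26), 'F': array([-5.52,  0.41,  4.71]), 'M': array([-0.01,  0.79,  0.01]), 't': 6.25}
```

Call:
jog_arm --moves "0 0.4 0 0 0 0 1; 0 0.8 0 0 0 0 1; 0 1.2 0 0 0 0 1; 0 1.6 0 0 0 0 1; 0 2 0 0 0 0 1"

```text
time_s: 6.67
position: [464.1, 28.6, 274.7]
orientation: [2.093, 2.166, 0.192]
wrist_force: [-5.6, -0.8, 5.6]
gripper_width: 45.8
grip_force: 64.7
```

```bash
python3 -c "
from h import *
print(where())"
```

```text
{'x': np.float64(-17.7), 'y': np.float64(1.4), 'z': np.float64(-0.9), 'tilt': np.float64(10.14), 'yaw': np.float64(1.96), 'roll': np.float64(-0.02), 'line': np.float64(2.23), 'F': array([-5.57, -0.79,  5.63]), 'M': array([-0.  ,  0.96, -0.02]), 't': 6.6667}
```

Call:
jog_arm --moves "0 0.4 -0.01 0 0 0 1; 0 0.8 -0.02 0 0 0 1; 0 1.2 -0.03 0 0 0 1; 0 1.6 -0.03 0 0 0 1; 0 2 -0.03 0 0 0 1"

```text
time_s: 7.08
position: [483.7, 29.3, 278.3]
orientation: [2.094, 2.166, 0.192]
wrist_force: [-7.0, -0.4, 3.4]
gripper_width: 45.6
grip_force: 64.6
```

```bash
python3 -c "
from h import *
print(where())"
```

```text
{'x': np.float64(1.9), 'y': np.float64(1.5), 'z': np.float64(2.6), 'tilt': np.float64(10.12), 'yaw': np.float64(1.95), 'roll': np.float64(-0.01), 'line': np.float64(2.25), 'F': array([-6.96, -0.39,  3.45]), 'M': array([-0.01,  0.96,  0.02]), 't': 7.0833}
```

Call:
jog_arm --moves "0 0.4 0 0 0 0 1; 0 0.8 0 0 0 0 1; 0 1.2 0 0 0 0 1; 0 1.6 0 0 0 0 1; 0 2 0 0 0 0 1"

```text
time_s: 7.5
position: [503.3, 29.9, 281.7]
orientation: [2.094, 2.167, 0.191]
wrist_force: [-6.0, -0.2, 4.6]
gripper_width: 45.6
grip_force: 64.6
```

```bash
python3 -c "
from h import *
print(where())"
```

```text
{'x': np.float64(21.4), 'y': np.float64(1.5), 'z': np.float64(6.0), 'tilt': np.float64(10.08), 'yaw': np.float64(1.95), 'roll': np.float64(-0.01), 'line': np.float64(2.21), 'F': array([-6.01, -0.18,  4.57]), 'M': array([-0.03,  1.19,  0.02]), 't': 7.5}
```

Call:
jog_arm --moves "0 0.4 0 0 0 0 1; 0 0.8 0 0 0 0 1; 0 1.2 0 0 0 0 1; 0 1.6 0 0 0 0 1; 0 2 0 0 0 0 1; 0 2.4 0 0 0 0 1; 0 2.7 0 0 0 0 1"

```text
time_s: 8.08
position: [529.9, 30.8, 286.3]
orientation: [2.094, 2.167, 0.191]
wrist_force: [-6.9, 0.4, 4.4]
gripper_width: 45.2
grip_force: 64.5
```

```bash
python3 -c "
from h import *
print(where())"
```

```text
{'x': np.float64(47.9), 'y': np.float64(1.5), 'z': np.float64(10.6), 'tilt': np.float64(10.06), 'yaw': np.float64(1.95), 'roll': np.float64(-0.01), 'line': np.float64(2.15), 'F': array([-6.91,  0.36,  4.44]), 'M': array([-0.06,  1.31, -0.02]), 't': 8.0833}
```

Call:
jog_arm --moves "0 0.3 -0.3 0 0 0 1; 0 0.6 -1.2 0 0 0 1; 0 0.6 -2.5 0 0 0 1; 0 -2 -2.8 0 0 0 1; 0 -5 -2.8 0 0 0 1; 0 -8 -2.8 0 0 0 1; 0 -11 -2.5 0 0 0 1; 0 -11.2 -1 0 0 0 1; 0 -11.2 -0.4 0 0 0 1; 0 -11.2 -0.4 0 0 0 1; 0 -11.2 -0.4 0 0 0 1"

```text
time_s: 9.0
position: [419.9, 27.0, 270.7]
orientation: [2.093, 2.165, 0.194]
wrist_force: [0.5, 1.2, -2.4]
gripper_width: 45.2
grip_force: 63.8
```

```bash
python3 -c "
from h import *
print(where())"
```

```text
{'x': np.float64(-61.4), 'y': np.float64(1.3), 'z': np.float64(-4.9), 'tilt': np.float64(10.26), 'yaw': np.float64(1.95), 'roll': np.float64(-0.01), 'line': np.float64(6.2), 'F': array([ 0.48,  1.24, -2.36]), 'M': array([-0.02,  0.15,  0.01]), 't': 9.0}
```

Call:
jog_arm --moves "0 0.2 0.15 0 0 0 1; 0 0.4 0.25 0 0 0 1; 0 0.7 0.33 0 0 0 1; 0 1 0.4 0 0 0 1; 0 1.3 0.42 0 0 0 1; 0 1.5 0.42 0 0 0 1"

```text
time_s: 9.5
position: [435.3, 27.6, 269.6]
orientation: [2.093, 2.165, 0.194]
wrist_force: [-4.4, -1.0, 1.8]
gripper_width: 45.4
grip_force: 64.3
```

```bash
python3 -c "
from h import *
print(where())"
```

```text
{'x': np.float64(-46.2), 'y': np.float64(1.4), 'z': np.float64(-6.0), 'tilt': np.float64(10.23), 'yaw': np.float64(1.95), 'roll': np.float64(-0.01), 'line': np.float64(2.34), 'F': array([-4.4 , -0.98,  1.82]), 'M': array([-0.02,  0.52,  0.02]), 't': 9.5}
```

Call:
jog_arm --moves "0 0.2 0.03 0 0 0 1; 0 0.5 0.04 0 0 0 1; 0 0.9 0.04 0 0 0 1; 0 1.3 0.04 0 0 0 1; 0 1.7 0.04 0 0 0 1; 0 2.1 0.04 0 0 0 1"

```text
time_s: 10.0
position: [455.4, 28.3, 273.2]
orientation: [2.093, 2.166, 0.192]
wrist_force: [-6.8, 0.2, 6.0]
gripper_width: 45.6
grip_force: 65.1
```

```bash
python3 -c "
from h import *
print(where())"
```

```text
{'x': np.float64(-26.3), 'y': np.float64(1.4), 'z': np.float64(-2.5), 'tilt': np.float64(10.15), 'yaw': np.float64(1.96), 'roll': np.float64(-0.02), 'line': np.float64(2.22), 'F': array([-6.79,  0.22,  5.99]), 'M': array([-0.05,  1.01,  0.01]), 't': 10.0}
```

Call:
jog_arm --moves "0 0.4 -0.02 0 0 0 1; 0 0.8 -0.04 0 0 0 1; 0 1.2 -0.04 0 0 0 1; 0 1.6 -0.04 0 0 0 1; 0 2 -0.04 0 0 0 1; 0 2.4 -0.04 0 0 0 1; 0 2.8 -0.04 0 0 0 1"

```text
time_s: 10.58
position: [482.8, 29.2, 278.1]
orientation: [2.094, 2.166, 0.191]
wrist_force: [-6.4, -0.5, 5.2]
gripper_width: 44.7
grip_force: 64.9
```

```bash
python3 -c "
from h import *
print(where())"
```

```text
{'x': np.float64(1.0), 'y': np.float64(1.5), 'z': np.float64(2.4), 'tilt': np.float64(10.11), 'yaw': np.float64(1.95), 'roll': np.float64(-0.01), 'line': np.float64(2.23), 'F': array([-6.4 , -0.46,  5.19]), 'M': array([-0.01,  1.14,  0.08]), 't': 10.5833}
```

Call:
jog_arm --moves "0 0.4 -0.01 0 0 0 1; 0 0.8 -0.02 0 0 0 1; 0 1.2 -0.02 0 0 0 1; 0 1.6 -0.02 0 0 0 1; 0 2 -0.02 0 0 0 1; 0 2.4 -0.02 0 0 0 1; 0 2.8 -0.02 0 0 0 1; 0 3.2 -0.02 0 0 0 1; 0 3.6 -0.02 0 0 0 1; 0 4 -0.02 0 0 0 1; 0 4.4 -0.02 0 0 0 1; 0 4.7 -0.02 0 0 0 1"

```text
time_s: 11.58
position: [529.0, 30.8, 286.2]
orientation: [2.094, 2.167, 0.191]
wrist_force: [-5.0, 0.1, 3.9]
gripper_width: 45.1
grip_force: 64.7
```

```bash
python3 -c "
from h import *
print(where())"
```

```text
{'x': np.float64(47.1), 'y': np.float64(1.5), 'z': np.float64(10.6), 'tilt': np.float64(10.07), 'yaw': np.float64(1.95), 'roll': np.float64(-0.01), 'line': np.float64(2.19), 'F': array([-5.  ,  0.12,  3.88]), 'M': array([-0.07,  1.29, -0.05]), 't': 11.5833}
```

Call:
jog_arm --moves "0 0.3 -0.3 0 0 0 1; 0 0.6 -1.2 0 0 0 1; 0 0.6 -2.5 0 0 0 1; 0 -2 -2.8 0 0 0 1; 0 -5 -2.8 0 0 0 1; 0 -8 -2.8 0 0 0 1; 0 -11 -2.5 0 0 0 1; 0 -11.2 -1 0 0 0 1; 0 -11.2 -0.4 0 0 0 1; 0 -11.2 -0.4 0 0 0 1; 0 -11.2 -0.4 0 0 0 1"

```text
time_s: 12.5
position: [419.0, 27.0, 270.5]
orientation: [2.093, 2.165, 0.194]
wrist_force: [-0.5, -0.5, -2.0]
gripper_width: 45.0
grip_force: 63.9
```

Call:
jog_arm --moves "0 0.2 0.15 0 0 0 1; 0 0.4 0.25 0 0 0 1; 0 0.7 0.33 0 0 0 1; 0 1 0.4 0 0 0 1; 0 1.3 0.44 0 0 0 1; 0 1.5 0.44 0 0 0 1"

```text
time_s: 13.0
position: [434.3, 27.5, 269.4]
orientation: [2.093, 2.165, 0.193]
wrist_force: [-5.0, -0.3, 1.6]
gripper_width: 45.2
grip_force: 64.6
```

```bash
python3 -c "
from h import *
print(where())"
```

```text
{'x': np.float64(-47.2), 'y': np.float64(1.4), 'z': np.float64(-6.2), 'tilt': np.float64(10.22), 'yaw': np.float64(1.96), 'roll': np.float64(-0.02), 'line': np.float64(2.33), 'F': array([-4.96, -0.32,  1.6 ]), 'M': array([ 0.02,  0.53, -0.01]), 't': 13.0}
```

Call:
jog_arm --moves "0 0.2 0.02 0 0 0 1; 0 0.5 0.03 0 0 0 1; 0 0.9 0.03 0 0 0 1; 0 1.3 0.02 0 0 0 1; 0 1.7 0.02 0 0 0 1; 0 2.1 0.02 0 0 0 1; 0 2.5 0.01 0 0 0 1"

```text
time_s: 13.58
position: [458.5, 28.4, 273.8]
orientation: [2.093, 2.166, 0.192]
wrist_force: [-5.9, -0.1, 3.6]
gripper_width: 45.2
grip_force: 64.9
```

Call:
jog_arm --moves "0 0.4 -0.01 0 0 0 1; 0 0.8 -0.02 0 0 0 1; 0 1.2 -0.02 0 0 0 1; 0 1.6 -0.02 0 0 0 1; 0 2 -0.02 0 0 0 1; 0 2.4 -0.02 0 0 0 1"

```text
time_s: 14.08
position: [482.0, 29.2, 277.9]
orientation: [2.094, 2.166, 0.192]
wrist_force: [-5.4, -0.3, 3.2]
gripper_width: 45.2
grip_force: 64.9
```

```bash
python3 -c "
from h import *
print(where())"
```

```text
{'x': np.float64(0.2), 'y': np.float64(1.5), 'z': np.float64(2.3), 'tilt': np.float64(10.12), 'yaw': np.float64(1.96), 'roll': np.float64(-0.01), 'line': np.float64(2.26), 'F': array([-5.37, -0.27,  3.16]), 'M': array([-0.04,  1.01,  0.02]), 't': 14.0833}
```

Call:
jog_arm --moves "0 0.4 0 0 0 0 1; 0 0.8 0 0 0 0 1; 0 1.2 0 0 0 0 1; 0 1.6 0 0 0 0 1; 0 2 0 0 0 0 1; 0 2.4 0 0 0 0 1; 0 2.8 0 0 0 0 1; 0 3.2 0 0 0 0 1; 0 3.6 0 0 0 0 1; 0 4 0 0 0 0 1; 0 4.4 0 0 0 0 1; 0 4.8 0 0 0 0 1"

```text
time_s: 15.08
position: [528.9, 30.8, 286.2]
orientation: [2.095, 2.167, 0.19]
wrist_force: [-6.0, -0.3, 3.6]
gripper_width: 45.3
grip_force: 64.8
```

```bash
python3 -c "
from h import *
print(where())"
```

```text
{'x': np.float64(46.9), 'y': np.float64(1.5), 'z': np.float64(10.5), 'tilt': np.float64(10.04), 'yaw': np.float64(1.95), 'roll': np.float64(-0.01), 'line': np.float64(2.19), 'F': array([-6.03, -0.27,  3.61]), 'M': array([-0.05,  1.38, -0.  ]), 't': 15.0833}
```

Three full strokes are done. I'll give one more for margin, with the same commands.

Call:
jog_arm --moves "0 0.3 -0.3 0 0 0 1; 0 0.6 -1.2 0 0 0 1; 0 0.6 -2.5 0 0 0 1; 0 -2 -2.8 0 0 0 1; 0 -5 -2.8 0 0 0 1; 0 -8 -2.8 0 0 0 1; 0 -11 -2.5 0 0 0 1; 0 -11.2 -1 0 0 0 1; 0 -11.2 -0.4 0 0 0 1; 0 -11.2 -0.4 0 0 0 1; 0 -11.2 -0.4 0 0 0 1"

```text
time_s: 16.0
position: [419.0, 27.0, 270.2]
orientation: [2.093, 2.165, 0.194]
wrist_force: [0.7, 1.2, -2.1]
gripper_width: 45.2
grip_force: 63.9
```

Call:
jog_arm --moves "0 0.2 0.15 0 0 0 1; 0 0.4 0.25 0 0 0 1; 0 0.7 0.35 0 0 0 1; 0 1 0.42 0 0 0 1; 0 1.2 0.46 0 0 0 1; 0 1.4 0.46 0 0 0 1"

```text
time_s: 16.5
position: [433.3, 27.5, 269.2]
orientation: [2.093, 2.166, 0.193]
wrist_force: [-6.4, -0.5, 3.6]
gripper_width: 45.5
grip_force: 65.0
```

Call:
jog_arm --moves "0 0.3 0.01 0 0 0 1; 0 0.6 0.02 0 0 0 1; 0 1 0.02 0 0 0 1; 0 1.4 0.01 0 0 0 1; 0 1.8 0.01 0 0 0 1; 0 2.2 0.01 0 0 0 1; 0 2.6 0 0 0 0 1"

```text
time_s: 17.08
position: [458.7, 28.4, 273.8]
orientation: [2.093, 2.166, 0.192]
wrist_force: [-6.2, -0.4, 4.2]
gripper_width: 45.3
grip_force: 65.0
```

Call:
jog_arm --moves "0 0.4 -0.01 0 0 0 1; 0 0.8 -0.02 0 0 0 1; 0 1.2 -0.02 0 0 0 1; 0 1.6 -0.02 0 0 0 1; 0 2 -0.02 0 0 0 1; 0 2.4 -0.02 0 0 0 1"

```text
time_s: 17.58
position: [482.2, 29.2, 278.0]
orientation: [2.094, 2.166, 0.192]
wrist_force: [-5.2, -0.2, 5.1]
gripper_width: 45.6
grip_force: 65.0
```

Call:
jog_arm --moves "0 0.4 0 0 0 0 1; 0 0.8 0 0 0 0 1; 0 1.2 0 0 0 0 1; 0 1.6 0 0 0 0 1; 0 2 0 0 0 0 1; 0 2.4 0 0 0 0 1; 0 2.8 0 0 0 0 1; 0 3.2 0 0 0 0 1; 0 3.6 0 0 0 0 1; 0 4 0 0 0 0 1; 0 4.4 0 0 0 0 1; 0 4.8 0 0 0 0 1"

```text
time_s: 18.58
position: [529.2, 30.8, 286.2]
orientation: [2.094, 2.167, 0.19]
wrist_force: [-5.8, -0.1, 4.5]
gripper_width: 45.6
grip_force: 64.9
```

Call:
jog_arm --moves "0 0.3 -0.3 0 0 0 1; 0 0.6 -1.2 0 0 0 1; 0 0.6 -3 0 0 0 1; 0 0 -6 0 0 0 1; 0 -1 -8 0 0 0 1; 0 -1 -8 0 0 0 1; 0 -1 -8 0 0 0 1"

```text
time_s: 19.17
position: [505.5, 30.0, 364.3]
orientation: [2.09, 2.162, 0.198]
wrist_force: [-0.2, 0.5, -2.9]
gripper_width: 45.3
grip_force: 64.2
```

```bash
python3 - <<'E'
from h import *
p,R0,s=cur();print(where(s))
Rm=Rt(13)
for z in (80,):
    o=np.array([485,-292.3,6+z]); print(rel(p,R0,o-Rm@OFF,Rm), o-Rm@OFF)
E
```

```text
{'x': np.float64(25.0), 'y': np.float64(1.4), 'z': np.float64(88.8), 'tilt': np.float64(10.49), 'yaw': np.float64(1.95), 'roll': np.float64(-0.03), 'line': np.float64(84.2), 'F': array([-0.16,  0.48, -2.87]), 'M': array([0.03, 0.2 , 0.05]), 't': 19.1667}
[-32.22  -4.66   8.28  10.45   1.04 -11.03] [ 485.71213609 -293.16189454  274.5       ]
```

Call:
jog_arm --moves "-32.2 -3 0 10.4 1 -11 1; -32.2 -3 0 10.4 1 -11 1; -32.2 -3 0 10.4 1 -11 1; -32.2 -3 0 10.4 1 -11 1; -32.2 -3 0 10.4 1 -11 1; -32.2 -3 0 10.4 1 -11 1; -32.2 -3 0 10.4 1 -11 1; -32.2 -3.5 2 10.4 1 -11 1; -32.2 -4.7 6 10.4 1 -11 1; -32.2 -4.7 8.3 10.4 1 -11 1; -32.2 -4.7 8.3 10.4 1 -11 1; -32.2 -4.7 8.3 10.4 1 -11 1; -32.2 -4.7 8.3 10.4 1 -11 1; -32.2 -4.7 8.3 10.4 1 -11 1"

```text
time_s: 20.33
position: [485.6, -293.1, 274.7]
orientation: [1.954, 2.458, -0.004]
wrist_force: [0.5, 0.1, -2.7]
gripper_width: 45.6
grip_force: 63.8
```

```bash
python3 - <<'E'
from h import *
p,R0,s=cur();print(where(s))
Rm=Rt(13)
for z in (80,3,0):
    o=np.array([485,-292.3,6+z]); print(rel(p,R0,o-Rm@OFF,Rm))
E
```

```text
{'x': np.float64(-40.3), 'y': np.float64(-321.5), 'z': np.float64(-3.8), 'tilt': np.float64(-0.05), 'yaw': np.float64(13.03), 'roll': np.float64(-0.18), 'line': np.float64(-3.79), 'F': array([ 0.53,  0.1 , -2.67]), 'M': array([-0.03, -0.01,  0.04]), 't': 20.3333}
[-0.01  0.01  0.02 -0.05  0.18  0.03]
[ 0.01  0.02  7.72 -0.05  0.18  0.03]
[ 0.01  0.02  8.02 -0.05  0.18  0.03]
```

Call:
jog_arm --moves "0 0 3 0 0 0 1; 0 0 6 0 0 0 1; 0 0 7.2 0 0 0 1; 0 0 7.7 0 0 0 1; 0 0 7.8 0 0 0 1; 0 0 7.9 0 0 0 1; 0 0 7.95 0 0 0 1; 0 0 8 0 0 0 1; 0 0 8 0 0 0 1"

```text
time_s: 21.08
position: [484.9, -293.4, 194.2]
orientation: [1.956, 2.458, -0.004]
wrist_force: [-1.6, 1.0, 2.7]
gripper_width: 45.4
grip_force: 64.6
```

Resting on the mat at about 5 N. I'll open, retreat and check.

Call:
jog_arm --moves "0 0 -0.05 0 0 0 0.6; 0 0 -0.1 0 0 0 -0.2; 0 0 -0.1 0 0 0 -1; 0 0 -0.1 0 0 0 -1; 0 0 -0.1 0 0 0 -1; 0 0 -0.1 0 0 0 -1; 0 0 -0.1 0 0 0 -1; 0 0 -2 0 0 0 -1; 0 0 -5 0 0 0 -1; 0 0 -9 0 0 0 -1; 0 0 -13 0 0 0 -1; 0 0 -15 0 0 0 -1; 0 0 -15 0 0 0 -1; 0 0 -15 0 0 0 -1"

```text
time_s: 22.25
position: [485.0, -293.0, 344.2]
orientation: [1.956, 2.457, -0.004]
wrist_force: [0.3, -0.3, -1.0]
gripper_width: 85.7
grip_force: 0.0
```

```bash
python3 - <<'E'
from h import *
im,d,K,E=grab("wrist"); P=world(d,K,E); cv2.imwrite("pics/wrist3.png",im)
ok=(d>0)&(P[...,2]>9.5)&(P[...,2]<16)&(np.hypot(P[...,0]-485,P[...,1]+293)<115)
b=cv2.morphologyEx(ok.astype(np.uint8),cv2.MORPH_OPEN,np.ones((7,7)));print(np.median(P[b>0][:,2]),cv2.minAreaRect(P[b>0][:,:2].astype(np.float32)))
s,*_=grab("scene"); cv2.imwrite("pics/scene3.png",cv2.resize(s[150:300,150:350],None,fx=4,fy=4,interpolation=2))
p,_,s=cur();print(p,s["wrist_force"],s["gripper_width"],s["time_s"])
E
```

```text
11.308478855061082 ((484.8634948730469, -292.227783203125), (201.3919677734375, 30.38555908203125), 13.375277519226074)
[ 484.5112951  -292.6531802   340.47806841] [-0.04923241 -0.14484485 -0.02170884] 85.3742399606135 22.35
```

View pics/wrist3.png

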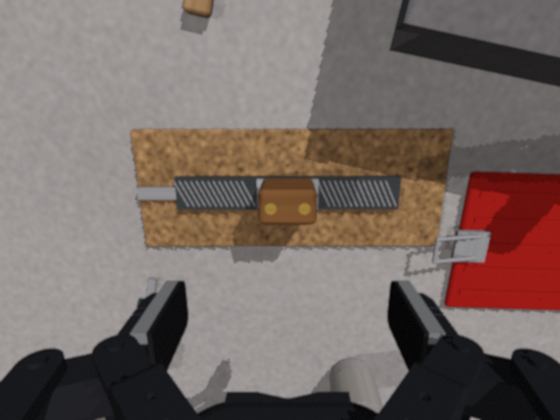

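View pics/scene3.png

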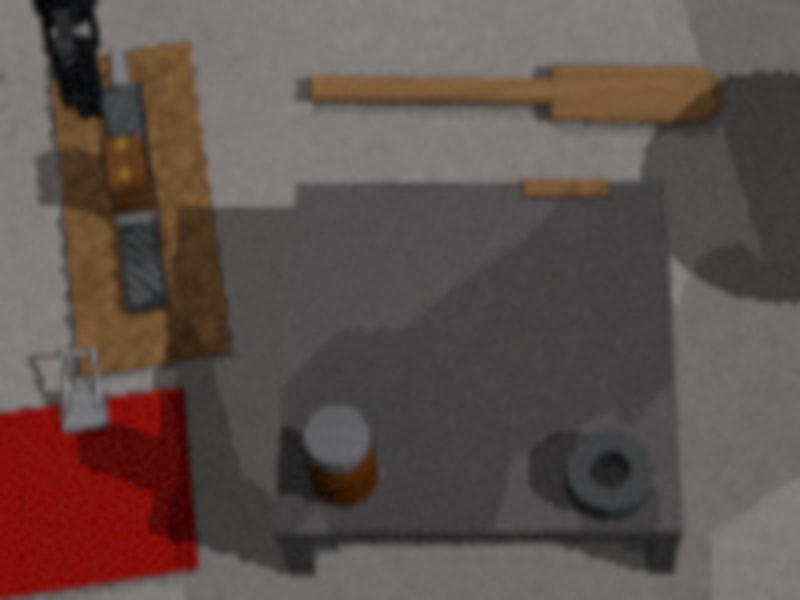

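The file lies flat and in line on the mat, with its grip at wrist (288,200). In the scene view the piece is still seated at crop (565,188), and the jar, roll, pot holder and paddle have not moved.

```bash
python3 -c "
from cell import hand_in
print(hand_in())"
```

```text
the job is handed in; nothing more can be done
None
```

I gave the piece four full forward strokes at an estimated 5–10 N with the file's front tipped up about 10°, lifting clear after each; the file is back flat and in line on its mat, and the job was handed in at about 22 s.

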